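# Find the stamped kit box and push it to the dispatch rail

### The job

One of the two closed red kit boxes has a white stamp on its underside. Without gripping or lifting either box, use the fingertips to tip each one over towards the robot, so that it lies on its side on the black rubber mat with its underside facing the dispatch rail, and look which one is stamped. When both are down, push the stamped box along the bench, still on its side, until its underside stands squarely against the aluminium dispatch rail; leave the other box lying on its side on the mat and the jar, bottle and beaker undisturbed.

Things in the scene. Friction and masses are not known exactly. Their poses are not given: they have to be found in the camera images.
- box_a: a closed red plastic box with grey lid, 80 mm deep (its x), 140 mm wide (y), 100 mm high (z), about 0.4 kg, balance point at its middle. Origin: centre of the underside; z to the lid; x away from the mat. Starts upright on the bench 2 to 6 mm beyond the mat's far edge. Pressed high on its far face towards the robot it meets the mat's edge, tips about its near lower edge and falls onto the mat past about 40 degrees
- box_b: the second box, like box_a in all but the underside: same size, mass, origin, axes and behaviour, standing on the other side of the jar. Which box is on the left varies
- box_a_mid (a point): the middle of box_a, 50 mm above its underside along its z
- box_b_mid (a point): the middle of box_b, 50 mm above its underside along its z
- stamp (a point): the centre of the white ink stamp (a ring 70 mm across with a cross in it) in the middle of the underside of one of the boxes; the other's underside is bare. Cannot be seen until the box is tipped over; its position tells which box it is on
- mat: a black rubber mat fixed on the bench on the robot's side of the boxes, 560 mm long (its y), 160 mm deep, 4 mm thick. Origin: on the bench at the middle of its far edge, an upright step that stops the boxes; x points to the dispatch rail, y to the robot's left
- dispatch_rail: an aluminium bar fixed to the bench beyond the boxes, 145 to 165 mm from the mat's far edge and nearly parallel to it, 580 mm long (its y), 20 mm deep, 16 mm high. Origin: on the bench at the middle of its near face, against which a box is pushed; x points away from the robot
- jar: a white plastic jar, 54 mm across, 90 mm high, standing between the boxes; origin at the centre of its underside. Leave it alone
- oil_bottle: an amber glass bottle, 52 mm across, 130 mm high, standing outside the boxes; origin at the centre of its underside. Leave it alone
- beaker: a clear glass beaker, 76 mm across, 100 mm high, standing outside the boxes; origin at the centre of its underside. Leave it alone
Not all that is in view belongs to the job. Leave any orange look-alike of the box_a alone.

How it is judged:
On the way, in this order (a step that is already met when the one before it is completed fails the run):
1. both boxes lie on their sides (angle between box_a's own z axis and vertical between 1.47 and 1.67 rad and angle between the z axis of each of box_a, box_b and the x axis of dispatch_rail, either way round below 0.5 rad and angle between box_b's own z axis and vertical between 1.47 and 1.67 rad), for 0.2 s.
2. then the stamped box, on its side, stands with its underside at the dispatch rail (x of box_a in the frame of dispatch_rail between -0.012 and 0.008 m and angle between the z axis of box_a and the x axis of dispatch_rail, either way round below 0.12 rad and angle between box_a's own z axis and vertical between 1.47 and 1.67 rad), for 0.2 s.
At the end, for the whole second after the job is handed in: The stamped box lies on its side with its underside within 12 mm of the dispatch rail's face and square to it within 0.12 rad; the other box lies on its side with its middle over the mat; both at rest (all of step 2 and linear speed of each of box_a, box_b below 0.01 m/s and angle between box_b's own z axis and vertical between 1.47 and 1.67 rad and angle between the z axis of box_b and the x axis of dispatch_rail, either way round below 0.5 rad and x of box_b_mid in the frame of mat below 0 m); the robot touches nothing.
It fails at once if a box is lifted clear of the bench ((height (world z) of box_a_mid above 0.11 m or (height (world z) of box_a_mid above 0.075 m and angle between box_a's own z axis and vertical below 0.25 rad) or (height (world z) of box_a_mid above 0.075 m and angle between box_a's own z axis and vertical above 1.4 rad)) or (height (world z) of box_b_mid above 0.11 m or (height (world z) of box_b_mid above 0.075 m and angle between box_b's own z axis and vertical below 0.25 rad) or (height (world z) of box_b_mid above 0.075 m and angle between box_b's own z axis and vertical above 1.4 rad))).
It fails at once if a box is turned past its side (tipped past 1.9 rad) (angle between any of box_a, box_b's own z axis and vertical above 1.9 rad).
It fails at once if the unstamped box, on its side, is pushed to within 70 mm of the dispatch rail (angle between box_b's own z axis and vertical above 1.4 rad and x of box_b in the frame of dispatch_rail above -0.07 m).
It fails at once if the jar, bottle or beaker is moved by more than 30 mm or tipped by more than 0.3 rad (distance of any of jar, oil_bottle, beaker from where it was at the start of the episode above 0.03 m or angle between any of jar, oil_bottle, beaker's own z axis and vertical above 0.3 rad).
It also fails if it takes over 64 s, if anything falls off the work surface, if the arm or the gripper's body presses on something with over 40 N, if the wrist force passes 120 N, or if a joint passes its speed limit or range.

### The arm

A 6-joint arm with a two-finger parallel gripper is mounted at the origin on the work surface. World frame = base frame: x ahead of the robot, y to its left, z up, the work surface at z = 0. Lengths are in m, angles in rad, forces in N, time in s.
With the tool pointing down it reaches from about 0.3 to 0.875 m from the base axis. Payload 6.4 kg.
Tool frame: the origin (TCP) lies at the very end of the fingers, on their centre line; the grasp point (between the pads) lies 19 mm behind it; z points along the fingers, y is the line along which they close (so a half turn about z gives the same grasp; the last joint's range is limited). The gripper opens to 85 mm and grips with 20 to 120 N. Pads are 22 mm wide; open, the fingers measure 114 mm over their backs; the gripper's body (76 mm by 85 mm) begins 54 mm behind the grasp point. The pads swing forward as they close: fully open they stand 13 mm farther back than shut.
Start: joints at [1.049, 0.181, 1.607, -0, 1.354, -0.206], TCP at [0.179, 0.547, 0.231] pointing down, gripper open.
Joint ranges: [-2.99, 2.99], [-0.89, 2.07], [0.3, 2.58], [-1.14, 4.28], [0, 2.63], [-3.12, 3.12]. Speed limits (rad/s): [2.57, 2.57, 3.01, 3.14, 3.14, 3.14].

### API

Orientations are given as a unit quaternion [w, x, y, z].
In Python, from station import robot gives the robot as it stands.
- The arm moves only by the tool apply_moves, never from a script. Its argument "moves" is text: rows parted by semicolons, each of 6 numbers parted by spaces: the shift along the tool's x, y, z in cm, then the turn, a rotation vector about the tool's x, y, z in rad. In form: x y z ax ay az; .... A call has 1 to 12 rows; each row shifts and turns the commanded pose from where the row before left it, along the tool's axes as they then stand; what a row does not reach is not made up. A row lasts 1/12 s, in which the tool goes at most 41.7 mm and 7.16 degrees, less where a joint would pass 70% of its speed; a pose out of reach is approached as far as the arm can. A call with a gripper value outside its range is refused whole. "grip" is the opening, from 0 (shut) to 1 (fully open), set as the call begins (left out, the last holds). The fingers move at their own pace and stop on an object; the grip force is fixed at half the most. Time passes only in rows, so rows that do not move let the fingers close. It gives the time, the measured TCP pose, the force, the opening and the grip force at its end, in the units of the state.
- robot.get_state(): the state, without advancing time (a new reading comes with each control period).
- robot.camera(name): name is "side" or "top"; returns the picture (420x560x3 uint8, red, green, blue); there is no depth.
- robot.camera_info(name): a dict with "mtx" (3x3 intrinsics, pixels), "distortion" ([k1, k2, p1, p2, k3] as OpenCV has them; the pictures are not rectified), "world_from_camera" (4x4, takes a point from camera to world coordinates). Camera axes: x right, y down, z forward; pixel columns grow to the right and rows downward; lengths in m; the calibration is good to about 2 mm. A picture is of the moment at which its call begins. camera_info takes no time and is no camera call.
- robot.sign_off(): hands the job in; it is judged then, once.
The state is a dict: "time": time; "joint_positions": joint angles; "qd": joint speeds; "effort": joint torques, N m; "tcp_pos": TCP position; "tool_rot": TCP orientation; "wrist_force": force on the tool from outside, world axes, zero at the start; "wrist_torque": the same for the moment, N m; "grip_width": opening from 0.0 (shut) to 1.0 (fully open); "grip_force": force on a finger pad.
Only numpy, scipy, OpenCV 4.12 (cv2) and the standard library are available. Lean on these libraries where they do the work, as an engineer would, in place of code of your own. Each camera call takes 0.05 s, during which the arm holds its last target. There are 200 camera calls.

## Working session

There is one attempt and no reset: what is moved stays moved. The work goes in short steps, Python scripts to look and compute and a tool call to move; the robot and the scene stay as the last step left them, time stands still between calls to the robot, and variables do not carry over. Pictures are saved under pics/ and viewed, at most 10 in all, crops included, and the job is handed in when it is done.

Besides the shell and the picture viewer there is one more tool, called after "Emit:" as name(argument=value, ...), one argument or row to a line, values as JSON. apply_moves: Moves the arm, as the interface text tells. Its arguments: {"type":"object","properties":{"moves":{"type":"string"},"grip":{"type":"number"}},"required":["moves"]}

```bash
mkdir -p pics
cat > h.py <<'E'
from station import robot
import numpy as np, cv2
def snap(n,f,crop=None,s=1):
    im=robot.camera(n)[:,:,::-1].copy()
    cv2.imwrite('pics/raw_'+f,im)
    if crop: u0,v0,u1,v1=crop; im=im[v0:v1,u0:u1]
    if s!=1: im=cv2.resize(im,None,fx=s,fy=s,interpolation=cv2.INTER_CUBIC)
    cv2.imwrite('pics/'+f,im)
def toz(n,uv,z):
    c=robot.camera_info(n);K=np.array(c['mtx']);D=np.array(c['distortion']);T=np.array(c['world_from_camera'])
    p=cv2.undistortPoints(np.array(uv,float).reshape(-1,1,2),K,D)[:,0]
    d=np.c_[p,np.ones(len(p))]@T[:3,:3].T;o=T[:3,3]
    z=np.broadcast_to(z,len(p))
    return o+d*((z-o[2])/d[:,2])[:,None]
def proj(n,P):
    c=robot.camera_info(n);K=np.array(c['mtx']);D=np.array(c['distortion']);T=np.linalg.inv(np.array(c['world_from_camera']))
    r,_=cv2.Rodrigues(T[:3,:3]);return cv2.projectPoints(np.array(P,float),r,T[:3,3],K,D)[0][:,0]
E
python3 - <<'E'
from h import *
np.set_printoptions(precision=3,suppress=True)
snap('top','t0.png',s=1.4);snap('side','s0.png',s=1.4)
for n in('top','side'):print(np.array(robot.camera_info(n)['world_from_camera']))
print(robot.get_state())
E
```

```text
[[ 0.017 -0.982  0.187  0.188]
 [-1.    -0.021 -0.017  0.045]
 [ 0.021 -0.187 -0.982  1.65 ]
 [ 0.     0.     0.     1.   ]]
[[ 0.88  -0.356  0.316  0.207]
 [-0.475 -0.628  0.616 -0.554]
 [-0.021 -0.692 -0.722  0.735]
 [ 0.     0.     0.     1.   ]]
{'time': 0.1, 'joint_positions': array([ 1.049,  0.181,  1.608,  0.   ,  1.354, -0.206]), 'qd': array([-0.001, -0.   , -0.002, -0.001,  0.002,  0.   ]), 'effort': array([  0.001, -44.588, -35.223,  -0.   ,   0.004,  -0.   ]), 'tcp_pos': array([0.178, 0.546, 0.23 ]), 'tool_rot': array([-0.   ,  0.157,  0.988, -0.001]), 'wrist_force': array([-0.604,  0.786,  0.308]), 'wrist_torque': array([ 0.035, -0.016, -0.017]), 'grip_force': 0.0, 'grip_width': 0.9995541134127306}
```

View pics/t0.png

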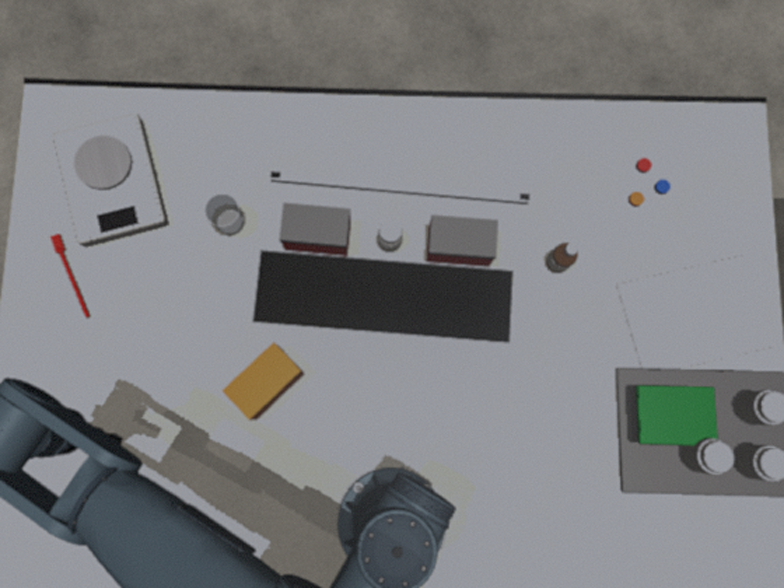

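View pics/s0.png

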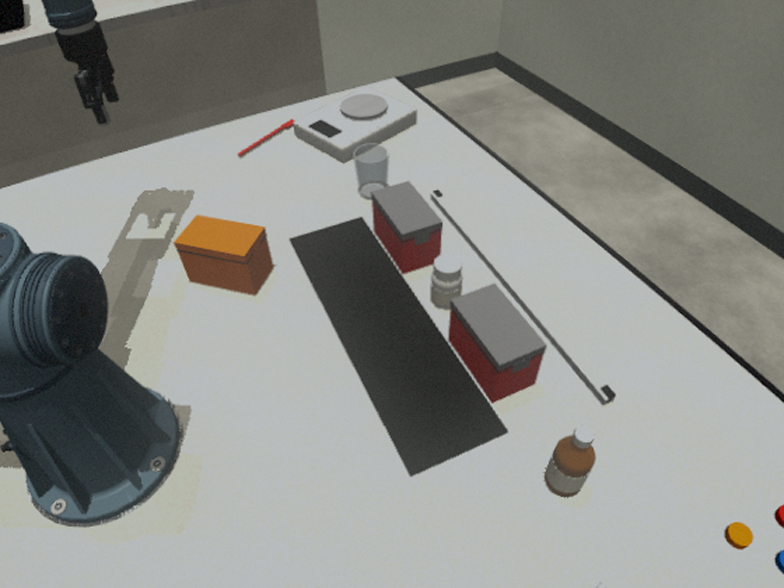

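The top view shows two red boxes with grey lids at about (316,228) and (463,238) in the 1.4x picture. The jar is between them at (390,237), the beaker at (226,215) and the bottle at (563,256). The mat's corners are (261,252), (512,270), (509,341) and (254,321), and the rail line runs from (272,181) to (527,203). Possible mix-ups are the orange box at (263,380) and the green box at (677,415), and neither is red. My choice is the two red boxes, which I'll check in a close crop.

Run:
```python
from h import *
im=cv2.imread('pics/raw_t0.png')[110:250,140:420]
cv2.imwrite('pics/c0.png',cv2.resize(im,None,fx=2.85,fy=2.85,interpolation=cv2.INTER_CUBIC))
np.set_printoptions(precision=3,suppress=True)
a=lambda l,z:print(toz('top',np.array(l)/1.4,z))
a([(261,252),(512,270),(509,341),(254,321)],.004)
a([(272,181),(527,203)],0.016)
a([(282,205),(350,209),(349,250),(281,241),(430,217),(497,220),(495,262),(428,253)],.1)
```

```text
[[ 0.571  0.298  0.004]
 [ 0.542 -0.258  0.004]
 [ 0.384 -0.249  0.004]
 [ 0.417  0.306  0.004]]
[[ 0.732  0.28   0.016]
 [ 0.694 -0.291  0.016]]
[[ 0.651  0.244  0.1  ]
 [ 0.646  0.101  0.1  ]
 [ 0.557  0.101  0.1  ]
 [ 0.573  0.243  0.1  ]
 [ 0.633 -0.068  0.1  ]
 [ 0.629 -0.21   0.1  ]
 [ 0.538 -0.205  0.1  ]
 [ 0.554 -0.065  0.1  ]]
```

View pics/c0.png

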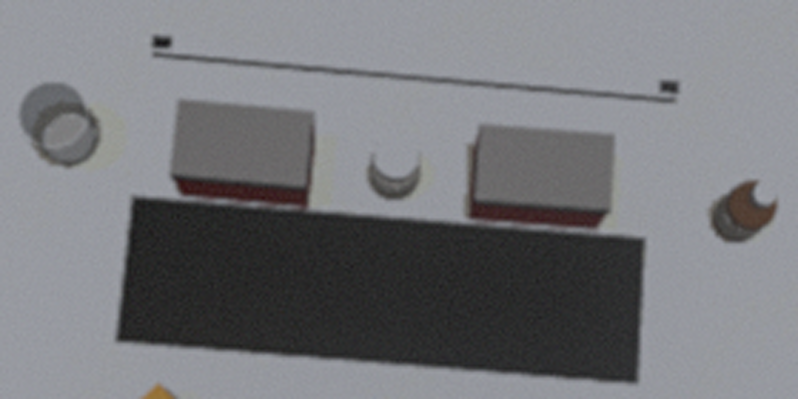

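The crop confirms the choice: two grey-lidded red boxes stand just beyond the black mat. Their lid corners are about (178,100), (315,113), (308,186), (172,175) on the left and (479,124), (614,134), (608,213), (473,202) on the right.

Run:
```python
from h import *
np.set_printoptions(precision=3,suppress=True)
def a(l,z):
    P=toz('top',np.array(l)/2.85+[140,110],z);print(P);return P
m=a([(134,197),(644,238),(637,381),(118,340)],.004);print('mat ang',np.arctan2(*(m[0]-m[1])[[0,1]]),(m[0]+m[1])/2)
r=a([(153,54),(676,100)],.016);print('rail ang',np.arctan2(*(r[0]-r[1])[[0,1]]),r.mean(0))
for l in([(178,100),(315,113),(308,186),(172,175)],[(479,124),(614,134),(608,213),(473,202)]):
    p=a(l,.1);print('box',p.mean(0),np.arctan2(*(p[0]-p[1])[[0,1]]),np.arctan2(*(p[3]-p[2])[[0,1]]))
a([(395,158)],.09);a([(66,136)],.0);a([(735,217)],0);a([(52,108)],.1)
# side check: project box vertical corners
for c,th in(((.608,.172),.06),((.59,-.138),.06)):
    R=np.array([[np.cos(th),np.sin(th)],[-np.sin(th),np.cos(th)]])
    P=[[*(np.array(c)+R@[sx*.04,sy*.07]),z] for z in(.1,0) for sx,sy in((1,1),(1,-1),(-1,-1),(-1,1))]
    print(np.round(proj('side',P)*1.4),np.round((proj('top',P)-[140,110])*2.85))
```

```text
[[ 0.574  0.297  0.004]
 [ 0.54  -0.259  0.004]
 [ 0.384 -0.249  0.004]
 [ 0.417  0.306  0.004]]
mat ang 0.06015594576990031 [0.557 0.019 0.004]
[[ 0.733  0.282  0.016]
 [ 0.694 -0.294  0.016]]
rail ang 0.06750345208321806 [ 0.713 -0.006  0.016]
[[0.656 0.242 0.1  ]
 [0.645 0.099 0.1  ]
 [0.567 0.105 0.1  ]
 [0.575 0.244 0.1  ]]
box [0.611 0.173 0.1  ] 0.07370036711943297 0.060067928251320124
[[ 0.637 -0.071  0.1  ]
 [ 0.63  -0.211  0.1  ]
 [ 0.545 -0.204  0.1  ]
 [ 0.554 -0.065  0.1  ]]
box [ 0.592 -0.138  0.1  ] 0.054208152082371786 0.06164126390737189
[[0.601 0.015 0.09 ]]
[[0.642 0.375 0.   ]]
[[ 0.567 -0.36   0.   ]]
[[0.644 0.371 0.1  ]]
[[407. 180.]
 [441. 221.]
 [401. 234.]
 [370. 191.]
 [407. 220.]
 [439. 262.]
 [402. 274.]
 [372. 231.]] [[180. 103.]
 [315. 114.]
 [308. 189.]
 [172. 178.]
 [190. 130.]
 [317. 140.]
 [311. 211.]
 [183. 200.]]
[[493. 281.]
 [544. 343.]
 [497. 362.]
 [449. 297.]
 [486. 322.]
 [533. 382.]
 [489. 401.]
 [446. 338.]] [[479. 127.]
 [613. 138.]
 [609. 213.]
 [473. 202.]
 [472. 152.]
 [598. 162.]
 [594. 233.]
 [467. 223.]]
```

Emit:
apply_moves(
  moves="0 0 0 0 0 -0.085; 0 0 0 0 0 -0.085; 0 0 0 0 0 -0.085; -3 -1.93 0 0 0 0; -3 -1.93 0 0 0 0; -3 -1.93 0 0 0 0; -3 -1.93 0 0 0 0; -3 -1.93 0 0 0 0; -3 -1.93 0 0 0 0; -3 -1.93 0 0 0 0; -3 -1.93 0 0 0 0; -3 -1.93 0 0 0 0",
  grip=1,
)

```text
time: 1.1
tcp_pos: [0.4385, 0.3554, 0.231]
tool_rot: [-0.0, 0.03, 1.0, -0.0]
wrist_force: [0.7, 1.1, 0.7]
grip_width: 1.0
grip_force: 0.0
```

Emit:
apply_moves(
  moves="-3 -1.93 0 0 0 0; -3 -1.93 0 0 0 0; -3 -1.93 0 0 0 0; -3 -1.93 0 0 0 0; -3 -1.93 0 0 0 0; -3 -1.93 0 0 0 0; -3 -1.93 0 0 0 0; -3 -1.93 0 0 0 0; -3 -1.93 0 0 0 0; 0 0 0 0 0 0; 0 0 0 0 0 0",
)

```text
time: 2.02
tcp_pos: [0.6971, 0.1651, 0.2296]
tool_rot: [-0.001, 0.032, 0.999, -0.0]
wrist_force: [-0.9, 0.2, 0.1]
grip_width: 1.003
grip_force: 0.0
```

```bash
cat >> h.py <<'E'
from scipy.spatial.transform import Rotation as Rn
O=np.array([.557,.019]);EX=np.array([.998,-.061]);EY=np.array([.061,.998])
def go(mx,my,z):
    s=robot.get_state();R=Rn.from_quat(np.roll(s['tool_rot'],-1)).as_matrix()
    t=np.r_[O+mx*EX+my*EY,z];p=s['tcp_pos'];d=p[:2]-O
    print('t',s['time'],'mat xy',np.round([d@EX,d@EY,p[2]],3),'yaw of tool y vs mat y',np.round(np.arctan2(*R[[0,1],1])-.061,3),'zdown',np.round(R[:,2],3))
    print('tool cm',np.round(R.T@(t-p)*100,2),'F',np.round(s['wrist_force'],1))
E
python3 -c "
from h import *
go(.13,.156,.08)"
```

```text
t 2.0167 mat xy [0.131 0.154 0.23 ] yaw of tool y vs mat y 0.003 zdown [-0.002 -0.    -1.   ]
tool cm [ 0.06  0.16 14.96] F [-0.9  0.2  0.1]
```

Emit:
apply_moves(
  moves="0 0.1 3.5 0 0 0; 0 0 3.5 0 0 0; 0 0 3.5 0 0 0; 0 0 3.5 0 0 0; 0 0 1.5 0 0 0; 0 0 0 0 0 0; 1.5 0 0 0 0 0; 1 0 0 0 0 0; 0.5 0 0 0 0 0; 0.5 0 0 0 0 0; 0.5 0 0 0 0 0; 0.5 0 0 0 0 0",
)

```text
time: 3.02
tcp_pos: [0.654, 0.1709, 0.0789]
tool_rot: [0.003, 0.03, 1.0, 0.0]
wrist_force: [6.1, 0.0, 3.1]
grip_width: 0.999
grip_force: 2.9
```

Emit:
apply_moves(
  moves="0.6 0 -0.1 0 0 0; 0.6 0 -0.1 0 0 0; 0.6 0 -0.1 0 0 0; 0.6 0 -0.2 0 0 0; 0.6 0 -0.2 0 0 0",
)

```text
time: 3.43
tcp_pos: [0.624, 0.1725, 0.0859]
tool_rot: [0.003, 0.031, 1.0, 0.0]
wrist_force: [3.0, -0.5, 4.6]
grip_width: 1.0
grip_force: 2.6
```

```bash
python3 -c "
from h import *
go(.03,.156,.09)
snap('side','s1.png',(230,90,430,310),2.7)"
```

```text
t 3.4333 mat xy [0.058 0.157 0.086] yaw of tool y vs mat y 0.0 zdown [ 0.006  0.    -1.   ]
tool cm [ 2.75 -0.13 -0.43] F [ 3.  -0.5  4.6]
```

View pics/s1.png

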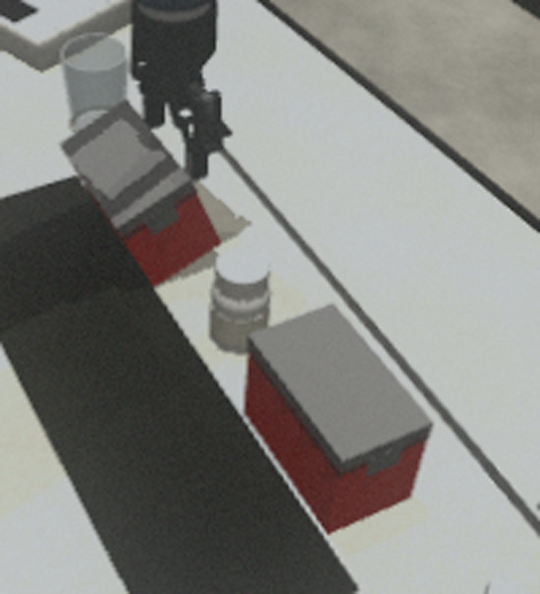

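The left box, at (150,190) in the crop, is tipping cleanly on the mat edge at about 30°. I'll carry on.

Emit:
apply_moves(
  moves="0.6 0 -0.2 0 0 0; 0.6 0 -0.2 0 0 0; 0.6 0 -0.3 0 0 0; 0.6 0 -0.3 0 0 0; 0.4 0 -0.3 0 0 0; 0.3 0 -0.3 0 0 0; 0 0 -0.3 0 0 0; 0 0 0 0 0 0; 0 0 0 0 0 0; 0 0 0 0 0 0",
)

```text
time: 4.32
tcp_pos: [0.5908, 0.1744, 0.1022]
tool_rot: [-0.0, 0.03, 1.0, -0.0]
wrist_force: [-0.6, 0.3, 0.0]
grip_width: 1.001
grip_force: 0.0
```

```bash
python3 -c "
from h import *
go(.13,-.155,.23)
snap('side','s2.png',(180,90,430,310),2.7)"
```

```text
t 4.3167 mat xy [0.024 0.157 0.102] yaw of tool y vs mat y -0.0 zdown [-0. -0. -1.]
tool cm [-10.57 -31.22 -12.78] F [-0.6  0.3  0. ]
```

View pics/s2.png

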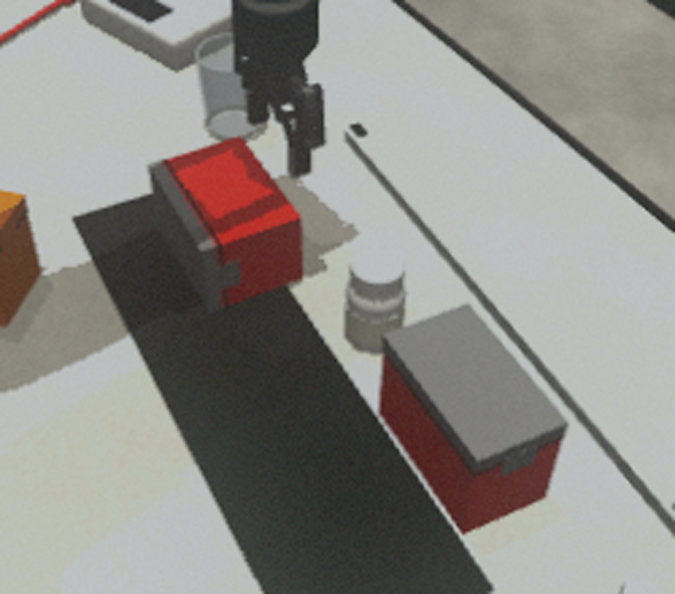

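The left box now lies on its side on the mat, at about (235,225) in the crop. Next is the right box.

Emit:
apply_moves(
  moves="-2.1 0 -3 0 0 0; -2.1 0 -3 0 0 0; -2.1 0 -3 0 0 0; -2.1 -3.9 -1 0 0 0; -1.1 -3.9 0 0 0 0; -1.1 -3.9 0 0 0 0; 0 -3.9 0 0 0 0; 0 -3.9 0 0 0 0; 0 -3.9 0 0 0 0; 0 -3.9 0 0 0 0; 0 -3.9 0 0 0 0; 0 0 0 0 0 0",
)

```text
time: 5.37
tcp_pos: [0.6751, -0.1482, 0.201]
tool_rot: [-0.0, 0.034, 0.999, -0.002]
wrist_force: [0.4, 0.5, -1.0]
grip_width: 1.0
grip_force: 0.0
```

```bash
python3 -c "
from h import *
go(.13,-.155,.077)"
```

```text
t 5.3667 mat xy [ 0.128 -0.16   0.201] yaw of tool y vs mat y 0.007 zdown [-0.001 -0.003 -1.   ]
tool cm [-0.19  0.51 12.4 ] F [ 0.4  0.5 -1. ]
```

Emit:
apply_moves(
  moves="-0.2 0.4 3.1 0 0 0; 0 0 3.1 0 0 0; 0 0 3.1 0 0 0; 0 0 3.1 0 0 0; 0 0 0 0 0 0; 1.5 0 0 0 0 0; 1 0 0 0 0 0; 0.5 0 0 0 0 0; 0.5 0 0 0 0 0; 0.5 0 0 0 0 0; 0.5 0 0 0 0 0; 0.6 0 -0.1 0 0 0",
)

```text
time: 6.37
tcp_pos: [0.6289, -0.1337, 0.0802]
tool_rot: [0.002, 0.03, 1.0, -0.001]
wrist_force: [4.3, 0.0, 4.4]
grip_width: 0.998
grip_force: 2.3
```

Emit:
apply_moves(
  moves="0.6 0 -0.1 0 0 0; 0.6 0 -0.1 0 0 0; 0.6 0 -0.2 0 0 0; 0.6 0 -0.2 0 0 0; 0.6 0 -0.2 0 0 0; 0.6 0 -0.2 0 0 0; 0.6 0 -0.3 0 0 0; 0.6 0 -0.3 0 0 0; 0.4 0 -0.3 0 0 0; 0.3 0 -0.3 0 0 0; 0 0 -0.3 0 0 0",
)

```text
time: 7.28
tcp_pos: [0.5714, -0.1295, 0.1033]
tool_rot: [-0.001, 0.03, 1.0, 0.0]
wrist_force: [-0.4, -0.2, -0.1]
grip_width: 1.001
grip_force: 0.0
```

Emit:
apply_moves(
  moves="0 0 0 0 0 0; 0 0 0 0 0 0; 0 0 0 0 0 0; -2 0 -2 0 0 0; -2 0 -2 0 0 0; -2 0 -2 0 0 0; 0 0 -3 0 0 0",
)

```text
time: 7.87
tcp_pos: [0.6337, -0.1332, 0.1919]
tool_rot: [-0.001, 0.03, 1.0, 0.001]
wrist_force: [0.0, 0.7, -0.5]
grip_width: 1.001
grip_force: 0.0
```

```bash
python3 -c "
from h import *
go(.13,.11,.2)
snap('side','s3.png',(180,90,430,310),2.7);snap('top','t3.png',(140,110,420,250),2.85)"
```

```text
t 7.8667 mat xy [ 0.086 -0.147  0.192] yaw of tool y vs mat y -0.0 zdown [-0.002  0.001 -1.   ]
tool cm [-4.43 25.72 -0.79] F [ 0.   0.7 -0.5]
```

View pics/s3.png

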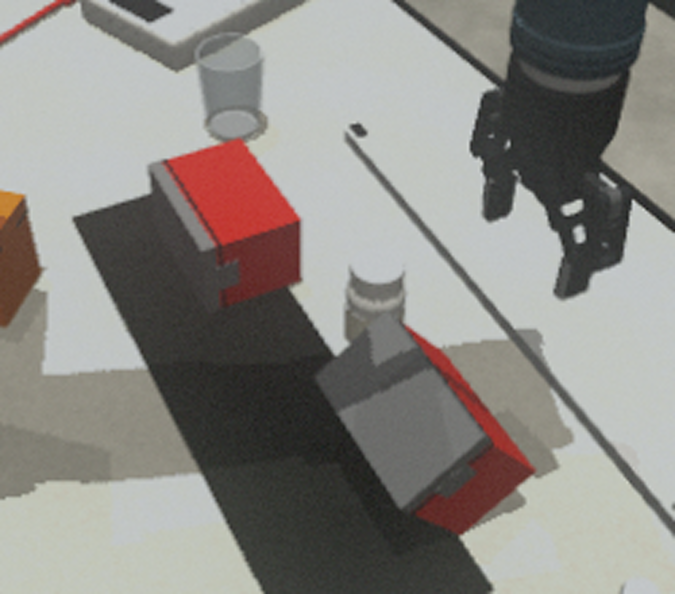

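View pics/t3.png

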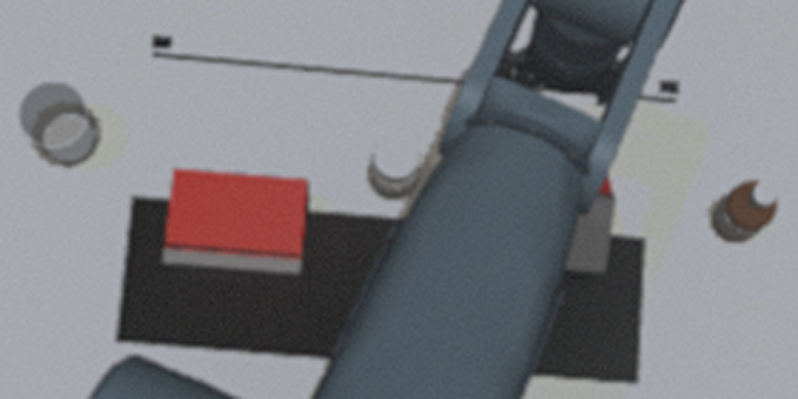

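The left box is down, at (235,225) in the side crop. The right box at (425,420) is hanging near its balance angle, so I'll let time pass and check it numerically.

Emit:
apply_moves(
  moves="0 0 0 0 0 0; 0 0 0 0 0 0; 0 0 0 0 0 0; 0 0 0 0 0 0",
)

```text
time: 8.3
tcp_pos: [0.6313, -0.1331, 0.1918]
tool_rot: [-0.001, 0.03, 1.0, 0.001]
wrist_force: [0.2, -0.5, -0.1]
grip_width: 1.003
grip_force: 0.0
```

```bash
cat >> h.py <<'E'
def red(n,box,thr=150):
    im=robot.camera(n).astype(int);cv2.imwrite(f'pics/last_{n}.png',im[:,:,::-1].astype(np.uint8))
    m=(im[:,:,0]>thr)&(im[:,:,1]<80)&(im[:,:,2]<80);u0,v0,u1,v1=box
    v,u=np.nonzero(m[v0:v1,u0:u1]);return len(u),(u.mean()+u0,v.mean()+v0) if len(u) else None
E
python3 -c "
from h import *
a=cv2.imread('pics/raw_s3.png').astype(int)
print(red('side',(230,130,300,200)))
print(red('side',(290,200,400,300)))
b=cv2.imread('pics/last_side.png').astype(int);print(np.abs(a-b)[205:300,290:385].mean())"
```

```text
(1043, (np.float64(265.55321188878236), np.float64(160.7555129434324)))
(0, None)
27.395826408125576
```

```bash
python3 -c "
from h import *
a=cv2.imread('pics/raw_s2.png').astype(int)
red('side',(290,200,400,300));b=cv2.imread('pics/last_side.png').astype(int);print(np.abs(a-b)[195:300,315:395].mean())
A=b[90:310,180:430].astype(np.uint8);cv2.imwrite('pics/s4.png',cv2.resize(A,None,fx=2.7,fy=2.7))
go(.13,-.155,.08)"
```

```text
13.836071428571428
t 8.45 mat xy [ 0.084 -0.147  0.193] yaw of tool y vs mat y -0.0 zdown [-0.001  0.    -1.   ]
tool cm [-4.61 -0.75 11.26] F [-1.  -0.2  0.2]
```

View pics/s4.png

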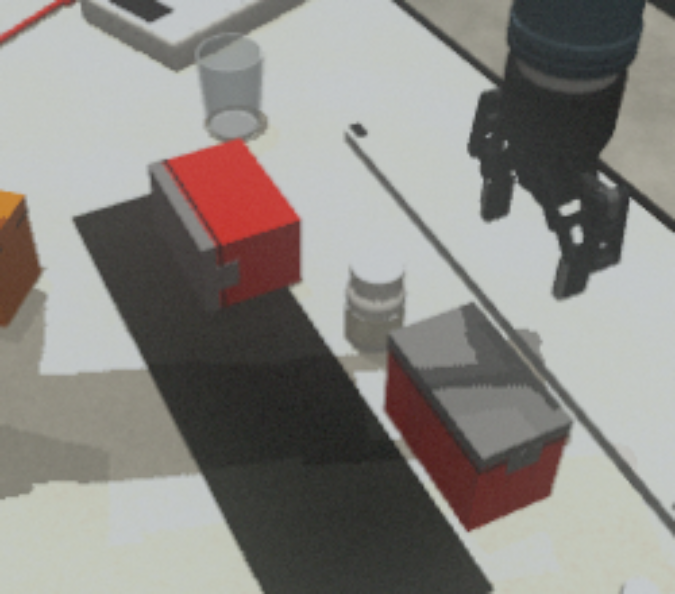

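The right box rocked back upright, lid at (480,380), and it's still at the mat edge. I'll repeat the push and follow through further.

Emit:
apply_moves(
  moves="-2.4 -0.4 0 0 0 0; -2.4 -0.4 0 0 0 0; 0 0 2.8 0 0 0; 0 0 2.8 0 0 0; 0 0 2.8 0 0 0; 0 0 2.8 0 0 0; 0 0 0 0 0 0; 1.5 0 0 0 0 0; 1 0 0 0 0 0; 0.5 0 0 0 0 0; 0.5 0 0 0 0 0; 0.5 0 0 0 0 0",
)

```text
time: 9.45
tcp_pos: [0.6414, -0.1425, 0.0835]
tool_rot: [0.002, 0.03, 1.0, -0.001]
wrist_force: [3.5, -0.8, 1.5]
grip_width: 1.0
grip_force: 1.4
```

Emit:
apply_moves(
  moves="0.6 0 -0.1 0 0 0; 0.6 0 -0.1 0 0 0; 0.6 0 -0.1 0 0 0; 0.6 0 -0.1 0 0 0; 0.6 0 -0.2 0 0 0; 0.6 0 -0.2 0 0 0; 0.6 0 -0.2 0 0 0; 0.6 0 -0.2 0 0 0; 0.6 0 -0.2 0 0 0; 0.6 0 -0.2 0 0 0; 0.6 0 -0.3 0 0 0; 0.4 0 -0.3 0 0 0",
)

```text
time: 10.45
tcp_pos: [0.5684, -0.1372, 0.1029]
tool_rot: [-0.001, 0.03, 1.0, 0.0]
wrist_force: [-1.0, -0.7, -0.0]
grip_width: 1.0
grip_force: 0.0
```

```bash
python3 -c "
from h import *
go(.0,-.155,.1)
print(red('side',(290,180,400,300)))"
```

```text
t 10.45 mat xy [ 0.021 -0.155  0.103] yaw of tool y vs mat y -0.0 zdown [-0.002  0.001 -1.   ]
tool cm [2.09 0.03 0.3 ] F [-1.  -0.7 -0. ]
(17, (np.float64(371.11764705882354), np.float64(258.4117647058823)))
```

Emit:
apply_moves(
  moves="0.6 0 -0.1 0 0 0; 0.6 0 -0.1 0 0 0; 0.5 0 0 0 0 0; 0 0 0 0 0 0; 0 0 0 0 0 0; 0 0 0 0 0 0",
)

```text
time: 11.0
tcp_pos: [0.5531, -0.1366, 0.1055]
tool_rot: [0.0, 0.03, 1.0, 0.0]
wrist_force: [0.2, 0.5, 0.5]
grip_width: 1.0
grip_force: 0.0
```

```bash
python3 -c "
from h import *
go(.0,-.155,.1)
print(red('side',(290,180,400,300)))"
```

```text
t 11.0 mat xy [ 0.006 -0.156  0.105] yaw of tool y vs mat y -0.0 zdown [ 0.  0. -1.]
tool cm [0.56 0.06 0.55] F [0.2 0.5 0.5]
(1230, (np.float64(321.7487804878049), np.float64(250.53739837398373)))
```

Emit:
apply_moves(
  moves="0 0 -2.8 0 0 0; 0 0 -2.8 0 0 0; -1.5 3.2 0 0 0 0; -1.5 3.2 0 0 0 0; -1.5 3.2 0 0 0 0; 0 3.2 0 0 0 0; 0 3.2 0 0 0 0; 0 3.2 0 0 0 0; 0 3.2 0 0 0 0; 0 3.2 0 0 0 0; 0 0 0 0 0 0",
  grip=0,
)

```text
time: 11.97
tcp_pos: [0.6132, 0.1218, 0.1614]
tool_rot: [0.0, 0.028, 1.0, 0.001]
wrist_force: [0.3, -1.1, 0.2]
grip_width: -0.001
grip_force: 0.0
```

```bash
python3 -c "
from h import *
go(.05,.1,.045)
T=red('top',(190,150,260,210),130);print(T)
im=cv2.imread('pics/last_top.png').astype(int);m=((im[:,:,2]>110)&(im[:,:,1]<80)).astype(np.uint8)
for c in cv2.findContours(m,0,2)[0]:
    if cv2.contourArea(c)>200:
        r=cv2.boxPoints(cv2.minAreaRect(c));P=toz('top',r,.084);print(np.round([((p[:2]-O)@EX,(p[:2]-O)@EY) for p in P],3).tolist())"
```

```text
t 11.9667 mat xy [0.05  0.106 0.161] yaw of tool y vs mat y -0.005 zdown [ 0.     0.002 -1.   ]
tool cm [-1.000e-02 -6.400e-01  1.164e+01] F [ 0.3 -1.1  0.2]
(69, (np.float64(200.92753623188406), np.float64(186.3913043478261)))
[[-0.068, -0.084], [0.014, -0.084], [0.014, -0.227], [-0.068, -0.225]]
```

Emit:
apply_moves(
  moves="0 -0.9 3.9 0 0 0; 0 0 3.9 0 0 0; 0 0 3.8 0 0 0; 1 0 0 0 0 0; 1 0 0 0 0 0; 0.9 0 0 0 0 0; 0.9 0 0 0 0 0; 0.9 0 0 0 0 0; 0.9 0 0 0 0 0; 0.9 0 0 0 0 0; 0.9 0 0 0 0 0; 0.9 0 0 0 0 0",
)

```text
time: 13.02
tcp_pos: [0.5301, 0.1122, 0.0464]
tool_rot: [0.001, 0.03, 1.0, -0.0]
wrist_force: [3.0, -1.6, 1.6]
grip_width: -0.001
grip_force: 1.3
```

Emit:
apply_moves(
  moves="0.9 0 0 0 0 0; 0.9 0 0 0 0 0; 0.9 0 0 0 0 0; 0.9 0 0 0 0 0; 0.9 0 0 0 0 0; 0 0 0 0 0 0",
)

```text
time: 13.52
tcp_pos: [0.4831, 0.1153, 0.0453]
tool_rot: [-0.001, 0.03, 1.0, 0.0]
wrist_force: [0.3, -0.6, 3.6]
grip_width: 0.0
grip_force: 1.6
```

```bash
cat >> h.py <<'E'
def rects():
    red('top',(0,0,5,5));im=cv2.imread('pics/last_top.png').astype(int);m=((im[:,:,2]>110)&(im[:,:,1]<80)).astype(np.uint8)
    for c in cv2.findContours(m,0,2)[0]:
        if cv2.contourArea(c)>200:
            r=cv2.boxPoints(cv2.minAreaRect(c));P=toz('top',r,.084);print(np.round([((p[:2]-O)@EX,(p[:2]-O)@EY) for p in P],3).tolist())
    red('side',(0,0,5,5));im=cv2.imread('pics/last_side.png').astype(int);m=((im[:,:,2]>150)&(im[:,:,1]<80)).astype(np.uint8)
    for c in cv2.findContours(m,0,2)[0]:
        if cv2.contourArea(c)>200:
            q=cv2.approxPolyDP(cv2.convexHull(c),3,True)[:,0];P=toz('side',q,.084);print('side',np.round([((p[:2]-O)@EX,(p[:2]-O)@EY) for p in P],3).tolist())
E
python3 -c "
from h import *
go(-.07,.1,.045);rects()"
```

```text
t 13.5167 mat xy [-0.08   0.092  0.045] yaw of tool y vs mat y -0.001 zdown [-0.002  0.    -1.   ]
tool cm [-0.96  0.84  0.03] F [ 0.3 -0.6  3.6]
[[-0.1, 0.243], [-0.012, 0.24], [-0.015, 0.194], [-0.103, 0.197]]
[[-0.068, -0.084], [0.014, -0.085], [0.015, -0.227], [-0.067, -0.225]]
side [[0.009, -0.09], [0.011, -0.23], [-0.061, -0.229], [-0.065, -0.096]]
```

Emit:
apply_moves(
  moves="-1 0 0 0 0 0; -1 0 -2 0 0 0; -1 0 -4 0 0 0; -3 0 -2.5 0 0 0; -3 0 -2 0 0 0; -3 0 0 0 0 0; 0 0 0 0 0 0",
)

```text
time: 14.2
tcp_pos: [0.6112, 0.1067, 0.152]
tool_rot: [0.003, 0.031, 1.0, 0.0]
wrist_force: [-1.5, 0.1, 0.6]
grip_width: -0.001
grip_force: 0.0
```

```bash
python3 -c "
from h import *
rects();go(0,.1,.1)
im=cv2.imread('pics/last_side.png')[110:250,200:340]
cv2.imwrite('pics/s5.png',cv2.resize(im,None,fx=4.2,fy=4.2,interpolation=cv2.INTER_CUBIC))"
```

```text
[[-0.068, -0.084], [0.014, -0.085], [0.015, -0.227], [-0.067, -0.225]]
side [[0.009, -0.09], [0.012, -0.225], [-0.061, -0.229], [-0.065, -0.096]]
side [[-0.006, 0.178], [-0.136, 0.162], [-0.054, 0.236]]
t 14.3 mat xy [0.043 0.091 0.149] yaw of tool y vs mat y 0.0 zdown [-0.002  0.    -1.   ]
tool cm [4.29 0.87 4.93] F [-1.1 -0.  -1.2]
```

View pics/s5.png

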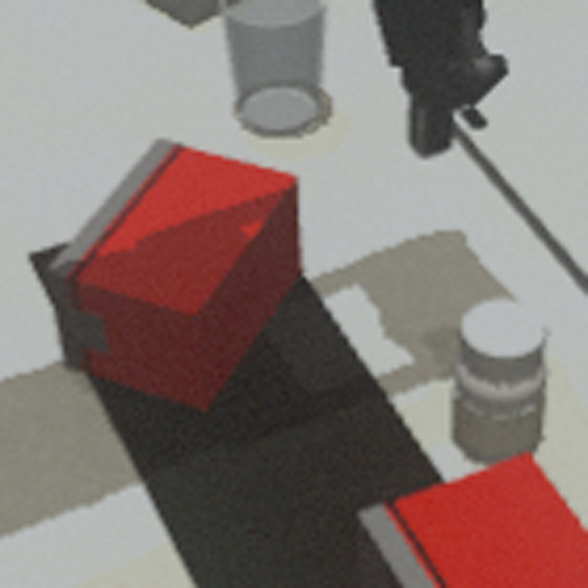

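The left box is turned about 45°. Its underside is the face with corners (193,315), (298,180), (300,278) and (205,410), and it's plain red with no white ring or cross. I'll check the colours in that face and measure the box's yaw.

```bash
python3 -c "
from h import *
im=cv2.imread('pics/last_side.png')
f=np.array([(193,315),(298,180),(300,278),(205,410)])/4.2+[200,110]
c=f.mean(0);m=np.zeros(im.shape[:2],np.uint8);cv2.fillConvexPoly(m,np.int32(np.round(c+(f-c)*.85)),1)
p=im[m>0].astype(int);print(len(p),'max G',np.sort(p[:,1])[-8:],'median BGR',np.median(p,0))
P=toz('side',f[:2],.084);Q=[((p[:2]-O)@EX,(p[:2]-O)@EY) for p in P];print(np.round(Q,3))
d=np.subtract(Q[1],Q[0]);a=np.arctan2(d[0],d[1]);n=np.array([np.cos(a),-np.sin(a)]);print('yaw',a,np.linalg.norm(d),'mid',np.mean(Q,0)-.05*n,'lid centre',np.mean(Q,0)-.1*n)
"
```

```text
500 max G [51 51 51 51 51 51 52 52] median BGR [40. 42. 83.]
[[-0.107  0.086]
 [-0.003  0.172]]
yaw 0.8778063665157437 0.13545147477252764 mid [-0.08681961  0.16746472] lid centre [-0.11876163  0.20593169]
```

The left underside is bare, so the right box carries the stamp. First I'll turn the left box back square by sweeping its far corner around.

Emit:
apply_moves(
  moves="1.5 1.7 0 0 0 0; 1.6 1.7 0 0 0 0; 0 0 3.5 0 0 0; 0 0 3.5 0 0 0; 0 0 3.4 0 0 0; 0.6 1.2 0 0 0 0; 0.6 1.2 0 0 0 0; 0.6 0.6 0 0 0 0; 0.4 0.9 0 0 0 0; 0.4 1 0 0 0 0; 0.4 1 0 0 0 0; 0.4 1 0 0 0 0",
)

```text
time: 15.3
tcp_pos: [0.5473, 0.2157, 0.0482]
tool_rot: [0.002, 0.03, 1.0, 0.0]
wrist_force: [1.9, -1.0, 1.3]
grip_width: 0.003
grip_force: 1.0
```

Emit:
apply_moves(
  moves="0.4 1 0 0 0 0; 0.7 0.8 0 0 0 0; 0.7 0.8 0 0 0 0; 0.7 0.7 0 0 0 0; 0.8 0.6 0 0 0 0; 0.8 0.5 0 0 0 0; 0 0 0 0 0 0; -1 0 0 0 0 0; -2 0 -1 0 0 0; -2 0 -4 0 0 0; 0 0 -4 0 0 0; 0 0 -3 0 0 0",
)

```text
time: 16.3
tcp_pos: [0.5586, 0.2571, 0.166]
tool_rot: [0.0, 0.031, 1.0, 0.0]
wrist_force: [0.9, 0.9, 0.4]
grip_width: -0.003
grip_force: 0.0
```

```bash
python3 -c "
from h import *
go(0,.1,.1);rects()"
```

```text
t 16.3 mat xy [-0.013  0.238  0.166] yaw of tool y vs mat y 0.001 zdown [ 0.001  0.    -1.   ]
tool cm [ -1.3  -13.78   6.6 ] F [0.9 0.9 0.4]
[[-0.074, 0.18], [-0.07, 0.136], [-0.153, 0.128], [-0.156, 0.171]]
[[-0.068, -0.084], [0.014, -0.084], [0.015, -0.226], [-0.067, -0.225]]
side [[0.009, -0.09], [0.012, -0.225], [-0.063, -0.228], [-0.065, -0.096]]
side [[-0.075, 0.14], [-0.151, 0.127], [-0.153, 0.153], [-0.08, 0.169]]
```

Emit:
apply_moves(
  moves="1.3 -3.6 0 0 0 0; 1.3 -3.6 0 0 0 0; 1.3 -3.6 0 0 0 0; 1.3 -3.6 0 0 0 0; 1.3 -3.6 0 0 0 0; 1.3 -3.6 0 0 0 0; 1.3 -3.6 0 0 0 0; 1.3 -3.6 0 0 0 0; 1.3 -3.6 0 0 0 0; 1.2 -3.6 0 0 0 0; 1 -3.3 0 0 0 0; 0 0 0 0 0 0",
  grip=1,
)

```text
time: 17.4
tcp_pos: [0.3922, -0.1311, 0.1635]
tool_rot: [-0.001, 0.034, 0.999, -0.001]
wrist_force: [-0.0, -0.1, 0.5]
grip_width: 1.0
grip_force: 0.0
```

```bash
python3 -c "
from h import *
go(-.14,-.155,.03);rects()"
```

```text
t 17.4 mat xy [-0.155 -0.16   0.163] yaw of tool y vs mat y 0.006 zdown [-0.001 -0.002 -1.   ]
tool cm [-1.54  0.53 13.35] F [-0.  -0.1  0.5]
[[-0.161, 0.267], [-0.076, 0.274], [-0.07, 0.135], [-0.155, 0.129]]
[[0.011, -0.082], [0.019, -0.174], [-0.059, -0.178], [-0.067, -0.087]]
side [[0.009, -0.09], [0.011, -0.227], [-0.061, -0.229], [-0.066, -0.093]]
side [[-0.083, 0.265], [-0.117, 0.127], [-0.153, 0.129], [-0.163, 0.256]]
```

Emit:
apply_moves(
  moves="0 0.5 3.4 0 0 -0.0; 0 0 3.4 0 0 0; 0 0 3.4 0 0 0; 0 0 2.9 0 0 0; -2 0 0 0 0 0; -2 0 0 0 0 0; -0.8 0 0 0 0 0; -0.8 0 0 0 0 0; -0.8 0 0 0 0 0; -0.8 0 0 0 0 0; -0.8 0 0 0 0 0; -0.8 0 0 0 0 0",
)

```text
time: 18.5
tcp_pos: [0.4824, -0.1261, 0.0329]
tool_rot: [-0.0, 0.03, 1.0, 0.0]
wrist_force: [-2.7, 0.2, 2.9]
grip_width: 1.006
grip_force: 1.6
```

Emit:
apply_moves(
  moves="-0.8 0 0 0 0 0; -0.8 0 0 0 0 0; -0.8 0 0 0 0 0; -0.8 0 0 0 0 0; -0.8 0 0 0 0 0; -0.8 0 0 0 0 0; -0.8 0 0 0 0 0; -0.8 0 0 0 0 0",
)

```text
time: 19.17
tcp_pos: [0.5468, -0.1302, 0.0326]
tool_rot: [-0.0, 0.03, 1.0, 0.0]
wrist_force: [-1.1, -0.2, -0.4]
grip_width: 0.997
grip_force: 0.8
```

```bash
python3 -c "
from h import *
go(.043,-.155,.03);rects()"
```

```text
t 19.1667 mat xy [-0.001 -0.15   0.033] yaw of tool y vs mat y -0.0 zdown [-0.  0. -1.]
tool cm [-4.41 -0.55  0.26] F [-1.1 -0.2 -0.4]
[[-0.161, 0.267], [-0.077, 0.274], [-0.069, 0.135], [-0.153, 0.129]]
side [[0.097, -0.096], [0.108, -0.108], [0.104, -0.233], [0.035, -0.233], [0.029, -0.225], [0.048, -0.145]]
side [[-0.075, 0.132], [-0.159, 0.127], [-0.163, 0.256], [-0.083, 0.265]]
```

Emit:
apply_moves(
  moves="-0.8 0 0 0 0 0; -0.8 0 0 0 0 0; -0.8 0 0 0 0 0; -0.6 0 0 0 0 0; -0.4 0 0 0 0 0; -0.4 0 0 0 0 0",
)

```text
time: 19.77
tcp_pos: [0.5844, -0.1325, 0.0328]
tool_rot: [-0.0, 0.03, 1.0, -0.0]
wrist_force: [-3.0, -0.7, 2.6]
grip_width: 1.001
grip_force: 1.5
```

Emit:
apply_moves(
  moves="-0.3 0 0 0 0 0; -0.3 0 0 0 0 0; -0.3 0 0 0 0 0",
)

```text
time: 20.02
tcp_pos: [0.5931, -0.133, 0.0328]
tool_rot: [-0.0, 0.03, 1.0, -0.0]
wrist_force: [-3.8, 0.4, 0.8]
grip_width: 0.996
grip_force: 1.4
```

Emit:
apply_moves(
  moves="-0.2 0 0 0 0 0; -0.2 0 0 0 0 0",
)

```text
time: 20.18
tcp_pos: [0.5933, -0.1326, 0.0322]
tool_rot: [-0.004, 0.031, 1.0, 0.001]
wrist_force: [-25.0, 1.4, 15.7]
grip_width: 1.001
grip_force: 11.8
```

Emit:
apply_moves(
  moves="-0.2 0 0 0 0 0; -0.2 0 0 0 0 0",
)

```text
time: 20.35
tcp_pos: [0.5932, -0.1326, 0.032]
tool_rot: [-0.009, 0.031, 0.999, 0.001]
wrist_force: [-43.7, 2.4, 31.5]
grip_width: 1.003
grip_force: 22.2
```

Firm contact with the rail. I'll ease off and withdraw.

Emit:
apply_moves(
  moves="0.5 0 0 0 0 0; 0.5 0 0 0 0 0; 1 0 0 0 0 0; 2 0 0 0 0 0; 2 0 0 0 0 0; 2 0 -2 0 0 0; 2 0 -4 0 0 0; 2 0 -4 0 0 0; 2 -2 -3 0 0 0; 0 -3.5 0 0 0 0; 0 -3.5 0 0 0 0; 0 -3.5 0 0 0 0",
)

```text
time: 21.35
tcp_pos: [0.4572, -0.2519, 0.1593]
tool_rot: [0.002, 0.03, 1.0, -0.002]
wrist_force: [-0.3, 0.1, 1.0]
grip_width: 0.997
grip_force: 0.0
```

Emit:
apply_moves(
  moves="0 -3.5 0 0 0 0; 0 -3.5 0 0 0 0; 0 -3.5 0 0 0 0; 0 0 0 0 0 0; 0 0 0 0 0 0",
)

```text
time: 21.77
tcp_pos: [0.4499, -0.3568, 0.1574]
tool_rot: [0.001, 0.032, 0.999, -0.0]
wrist_force: [-0.2, -0.1, -0.2]
grip_width: 0.997
grip_force: 0.0
```

```bash
python3 -c "
from h import *
go(.043,-.155,.03);rects()
im=cv2.imread('pics/last_top.png')[110:250,140:420]
cv2.imwrite('pics/t6.png',cv2.resize(im,None,fx=2.85,fy=2.85,interpolation=cv2.INTER_CUBIC))"
```

```text
t 21.7667 mat xy [-0.084 -0.382  0.157] yaw of tool y vs mat y 0.003 zdown [ 0.001 -0.001 -1.   ]
tool cm [-12.62  22.71  12.74] F [-0.2 -0.1 -0.2]
[[-0.16, 0.267], [-0.076, 0.274], [-0.069, 0.135], [-0.154, 0.129]]
[[0.074, -0.084], [0.155, -0.085], [0.154, -0.224], [0.073, -0.221]]
side [[-0.089, 0.13], [-0.159, 0.127], [-0.163, 0.256], [-0.125, 0.261]]
```

View pics/t6.png

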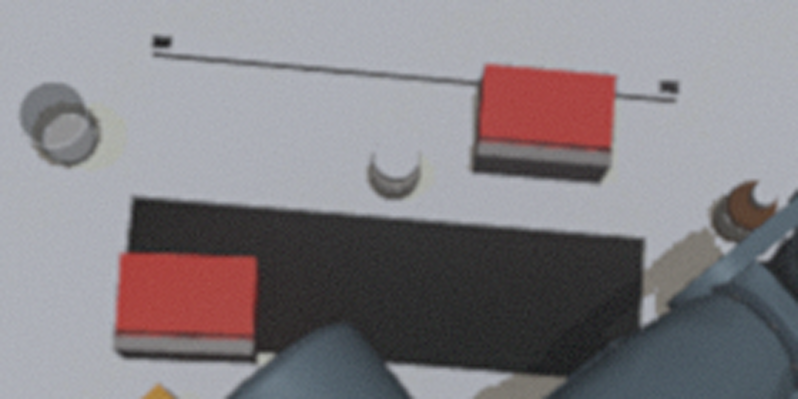

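The right box lies at (548,115) with its underside on the rail line. The left box lies on the mat at (187,300), nearly square. The jar, bottle and beaker are where they started. Handing in.

```bash
python3 -c "
from h import *
print(robot.sign_off())"
```

```text
the job is handed in; nothing more can be done
None
```

I handed the job in at about 22 s: the right-hand box stands on its side with its underside squarely against the dispatch rail, and the left-hand box lies on its side on the mat; I never saw the stamp itself and took the right box as stamped because the left underside was bare, the right box needed a second push to tip, and the hand-in returned no verdict.

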